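Catch the sample trolley below the reader

TASK

Press the red release right down so that the trolley with the mortar sample sets off down the sloping rail, and let it roll past the reader entirely on its own, untouched until its orange push plate has passed the end of the yellow stretch. Then catch it softly with the gripper by the push plate and hold it still for a second well before it reaches the rubber buffer, without any jolt that would send the disc sliding more than a centimetre from the middle of its slippery tray. Finally ease it slowly down until it rests against the buffer and let go, with the disc still in the middle of its tray and the cup, the brush and the stack of discs left alone.

Things in the scene. Friction and masses are not known exactly. Their poses are not given: they have to be found in the camera images.
- rail: Fixed inclined rail unit: steel base 810 x 150 x 12 mm (x -500 to 310) with two aluminium rails falling 45 mm per metre downhill. Origin on the table; x axis level along the rail, pointing downhill; y across, away from the robot, towards the white reader (120 x 45 mm, 127 mm tall, at x -130 to -10, y 78 to 122); z up.
- yellow_end (a point): Downhill end of the yellow stretch painted on the base between the rails, on its centre line: x = -10 mm in the rail's frame, at the base's top. The stretch is 120 mm long (x -130 to -10).
- buffer (a point): Centre of the rubber buffer's face at the low end, where the deck's nose comes to rest: x = 256, z = 56 mm in the rail's frame. The rubber reaches 71 mm above the table; its steel bracket ends at x = 286 mm and is 60 mm tall.
- trolley (a joint): Trolley's travel down the rail, m: 0 at the top against the release tooth, 0.24 with the plate at the yellow stretch's end, 0.50 resting on the buffer. Straight line, drops 45 mm per m, deck stays level. Nominal 0.80 kg (+-15 %) plus the disc; rolling drag 1.6 N per m/s: nears 0.3 m/s (heavier is faster) with time constant 0.7 s, at 0.24 about 1.4 s after release; never stops by itself.
- push_plate (a point): Centre line of the downhill face of the trolley's orange upright push plate (60 mm wide across, 65 high, 12 thick along the rail), on the nose of the blue deck; 40 mm above the deck, 25 below the plate's top edge. Nothing of the trolley is downhill of it; uphill are 49 mm of free deck before the tray. At travel 0: x -244, y 0, z 133 mm in the rail's frame.
- tray_floor (a point): Centre of the inner floor of the white plastic tray on the trolley, 130 mm uphill of the push plate's mid-plane, 4 mm above the deck; the inside is 142 mm long (along the rail), 94 mm wide and 8 mm deep, its floor level and slippery (friction coefficient about 0.08).
- disc: Grey-brown mortar sample disc, 90 mm diameter, 34 mm high, nominally 0.35 kg (+-40 %), lying loose in the middle of the trolley's slippery tray: it slides once the trolley gains or loses speed faster than about 0.7 m/s2; a hit at 0.1 m/s costs about 6 mm, at 0.25 m/s 40 mm. Origin at the centre of its underside.
- release (a joint): Travel of the red release plunger in m: 0 up (its tooth blocks the trolley), 0.022 fully down. It takes 3 to 6 N, has no return spring and stays where it is left; the trolley is freed at about 0.010.
- release_top (a point): Centre of the top of the red round cap (diameter 36 mm) of the release plunger, to be pressed straight down. In the frame of rail it lies at x = -185, y = -95 mm (the robot's side), 105 mm above the table when up and 83 mm when down.
- cup: Clear plastic cup, 72 mm rim diameter, 95 mm tall, standing on the table; origin at the centre of its underside. Leave alone.
- stack: Two mortar discs stuck in a stack, 92 mm diameter, 62 mm tall, on the table between robot and rail; origin at the centre of the underside. Leave alone.
- brush: Hand brush lying on the table between robot and rail, about 200 mm long, under 30 mm high; origin at its middle, underside. Leave alone.

How it is judged:
By the outcome, as a careful person would: the job done as asked, in the order asked, and still so for the second after the job is handed in, with the robot touching nothing.
It also fails if it takes over 32 s, if anything falls off the work surface, if the arm or the gripper's body presses on something with over 40 N, if the wrist force passes 120 N, or if a joint passes its speed limit or range.

ROBOT

A 6-joint arm with a two-finger parallel gripper is mounted at the origin on the work surface. World frame = base frame: x ahead of the robot, y to its left, z up, the work surface at z = 0. Lengths are in m, angles in degrees, forces in N, time in s.
With the tool pointing down it reaches from about 0.25 to 0.8 m from the base axis. Payload 3.9 kg.
Tool frame: the origin (TCP) lies midway between the tips of the shut fingers; the grasp point (between the pads) lies 19 mm behind it (robot.grip_point_offset is the z of the grasp point in the tool frame, in m); z points along the fingers, y is the line along which they close (so a half turn about z gives the same grasp; the last joint's range is limited). The gripper opens to 85 mm and grips with 20 to 120 N. Pads are 22 mm wide; open, the fingers measure 114 mm over their backs; the gripper's body (76 mm by 85 mm) begins 54 mm behind the grasp point. The pads swing forward as they close: fully open they stand 13 mm farther back than shut.
Start: joints at [-68.698, 14.897, -7.913, 67.191, 0, 90], TCP at [0.191, -0.489, 0.231] pointing down, gripper open.
Joint ranges: [-159.42, 159.42], [-47.68, 98.78], [-73.54, 78.23], [-108.79, 121.32], [-90, 84.71], [-180, 180]. Speed limits (degrees/s): [147.25, 147.25, 180, 180, 180, 180].

INTERFACE

Orientations are given as [roll, pitch, yaw] about the fixed x, y, z axes, in that order (R = Rz(yaw) Ry(pitch) Rx(roll)).
In Python, from rig import robot gives the robot as it stands.
- The arm moves only by the tool play_rows, never from a script. Its argument "plan" is a list of rows, each a list of 7 numbers: the finger opening in mm, from 0 to 85.4, then the shift along the tool's x, y, z in units of 400 mm (1.0 is 400 mm), then the turn, a rotation vector about the tool's x, y, z in units of pi/2 rad (1.0 is pi/2 rad). In form: [[gripper, x, y, z, rx, ry, rz], ...]. A call has exactly 5 rows; each row is the pose to reach, as a shift and turn from the pose commanded when the call began, along the tool's axes at that moment; what a row does not reach only later rows make up. A row lasts 1/8 s, in which the tool goes at most 62.5 mm and 10.7 degrees, less where a joint would pass 70% of its speed; a pose out of reach is approached as far as the arm can. A call with a number of a shift or a turn outside -1 to 1 is refused whole. A call with a gripper value outside its range is refused whole. The fingers move at their own pace and stop on an object; "grip_force" is the grip in N (left out, the last holds). Time passes only in rows, so rows that repeat a pose let the fingers close, or fill a call up. It gives the time, the measured TCP pose, the force, the opening and the grip force at its end, in the units of the state.
- robot.sense(): the state, without advancing time (a new reading comes with each control period).
- robot.read_camera(name): name is "side" or "top" or "wrist"; returns a dict with "pixels" (420x560x3 uint8, red, green, blue), "range_z" (420x560 float32, m along the optical axis (not along the pixel's ray), 0 where there is no reading), "fx", "fy", "cx", "cy" (pixels), "k1" (the pictures are not rectified: a ray, as slopes to the right and down, at radius r is drawn at 1 + k1 r^2 times it, then the intrinsics apply), "extrinsics" (4x4, takes a point from camera to world coordinates). Camera axes: x right, y down, z forward; pixel columns grow to the right and rows downward; lengths in m; the calibration is good to about 2 mm. A picture is of the moment at which its call begins.
- robot.hand_in(): hands the job in; it is judged then, once.
The state is a dict: "t": time; "joint_positions": joint angles; "qd": joint speeds; "tau": joint torques, N m; "ee_pos": TCP position; "tool_rot": TCP orientation; "wrist_force": force on the tool from outside, world axes, zero at the start; "moment": the same for the moment, N m; "grip_width": opening from 0.0 (shut) to 1.0 (fully open); "grip_force": force on a finger pad.
Only numpy, scipy, OpenCV 4.12 (cv2) and the standard library are available. Lean on these libraries where they do the work, as an engineer would, in place of code of your own. Each camera call takes 0.05 s, during which the arm holds its last target. There are 200 camera calls.

## Working session

There is one attempt and no reset: what is moved stays moved. The work goes in short steps, Python scripts to look and compute and a tool call to move; the robot and the scene stay as the last step left them, time stands still between calls to the robot, and variables do not carry over. Pictures are saved under pics/ and viewed, at most 10 in all, crops included, and the job is handed in when it is done.

Besides the shell and the picture viewer there is one more tool, called after "Emit:" as a command line: name --pt "numbers of a row" for each row, then --argument value for the rest. play_rows: Moves the arm, as the interface text tells. Its arguments: {"type":"object","properties":{"plan":{"type":"array"},"grip_force":{"type":"number"}},"required":["plan"]}

```bash
mkdir -p pics
cat > h.py <<'E'
import numpy as np, cv2
from rig import robot
def shot(n,f=None):
    c=robot.read_camera(n)
    if f: cv2.imwrite(f,c["pixels"][:,:,::-1])
    return c
def ray(c,u,v):
    K=np.array([[c["fx"],0,c["cx"]],[0,c["fy"],c["cy"]],[0,0,1]]);p=cv2.undistortPoints(np.array([[[u,v]]],float),K,np.array([c["k1"],0,0,0,0.]))[0,0]
    return np.array([p[0],p[1],1])
def pt(c,u,v,w=1):
    d=c["range_z"][v-w:v+w+1,u-w:u+w+1];d=d[d>0];z=np.median(d)
    return (np.array(c["extrinsics"])@np.r_[ray(c,u,v)*z,1])[:3]
def onz(c,u,v,z):
    E=np.array(c["extrinsics"]);d=E[:3,:3]@ray(c,u,v);o=E[:3,3];return o+d*(z-o[2])/d[2]
E
python3 - <<'E'
from h import *
print(robot.sense())
for n in("side","top"):
    c=shot(n,f"pics/{n}0.png");np.savez(n+"0.npz",**c);print(n,c["fx"],c["k1"],np.round(c["extrinsics"],3).tolist())
E
```

```text
{'t': 0.0, 'joint_positions': array([-6.86987702e+01,  1.49370810e+01, -7.98625639e+00,  6.71898902e+01,
        1.85085962e-03,  9.00012330e+01]), 'qd': array([ 0.02329216,  0.08103585,  0.03812654, -0.01223295, -0.01237332,
        0.03341651]), 'tau': array([ 1.88689778e-04, -4.05676532e+01,  2.53921813e+01,  1.86800474e-02,
        1.29582750e-04, -2.04749284e-06]), 'ee_pos': array([ 0.19047903, -0.48849397,  0.23044928]), 'tool_rot': array([-1.79886772e+02, -1.84841927e-03,  2.12999931e+01]), 'wrist_force': array([0.43609066, 0.67140243, 0.3383122 ]), 'moment': array([0.04598342, 0.01536962, 0.00138868]), 'grip_force': 0.0, 'grip_width': 1.000796960699946}
side 406.2961553186766 -0.08227472838285035 [[-0.665, -0.574, 0.479, -0.039], [-0.747, 0.518, -0.417, 0.529], [-0.009, -0.635, -0.773, 0.929], [0.0, 0.0, 0.0, 1.0]]
top 457.2467871617884 0.026261751374834694 [[-0.026, -0.989, 0.143, 0.34], [-1.0, 0.024, -0.017, 0.095], [0.014, -0.144, -0.99, 1.086], [0.0, 0.0, 0.0, 1.0]]
```

View pics/top0.png

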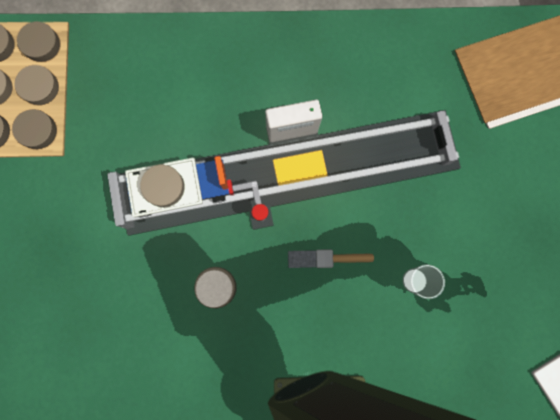

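View pics/side0.png

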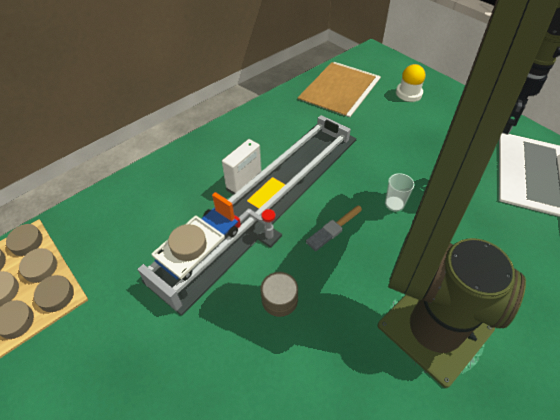

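The top view shows the red cap at (260,212), the orange plate at about (220,172), yellow stretch at columns 274–326 and rows 152–182, and the buffer at about (440,138). The brush spans (290–373, 258), with the cup at (425,282) and the stack at (214,288). The side view shows the same layout with nothing blocking the rail.

Run:
```python
from h import *
im=cv2.imread("pics/top0.png")
cv2.imwrite("pics/c1.png",cv2.resize(im[100:245,95:285],None,fx=4,fy=4,interpolation=cv2.INTER_CUBIC))
cv2.imwrite("pics/c2.png",cv2.resize(im[90:240,265:465],None,fx=4,fy=4,interpolation=cv2.INTER_CUBIC))
```

```text
(no output)
```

View pics/c1.png

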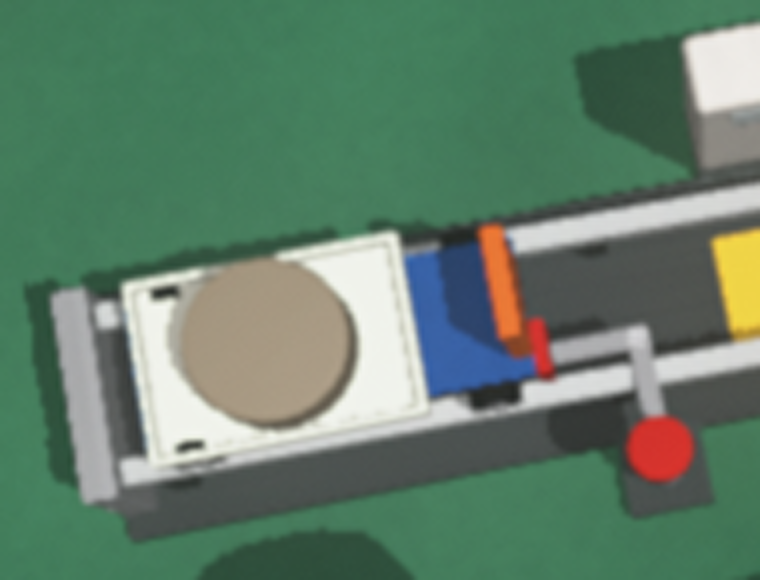

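View pics/c2.png

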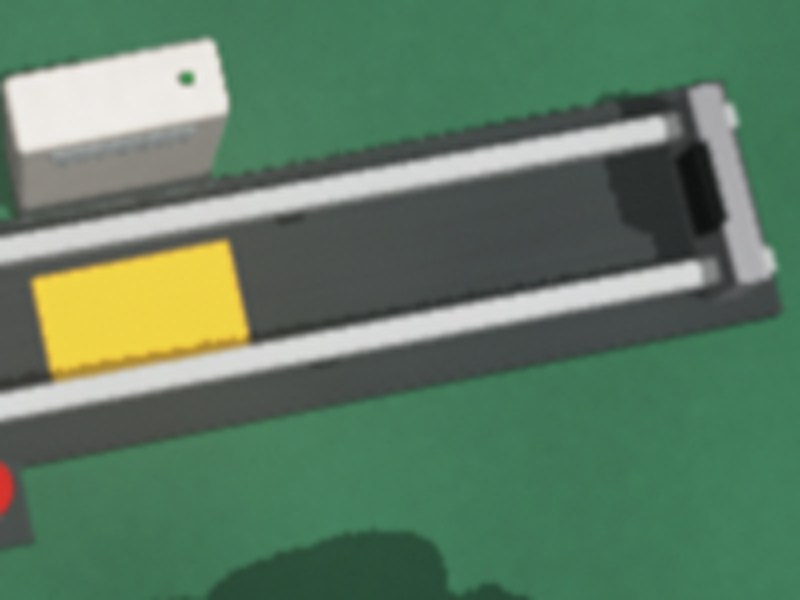

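The crops give these full-image points: cap (260,212), yellow uphill edge x at about (273,160), yellow downhill corners (322.3,150) and (327.3,175.5). The reader's top corners are (266.3,110), (318,100), (322,116.3) and (270,128). The base's near corners are (129.3,234.8) and (460,168).

```bash
cat >> h.py <<'E'
def proj(c,P):
    E=np.linalg.inv(np.array(c["extrinsics"]));K=np.array([[c["fx"],0,c["cx"]],[0,c["fy"],c["cy"]],[0,0,1]],float)
    return cv2.projectPoints(np.array(P,float).reshape(-1,1,3),cv2.Rodrigues(E[:3,:3])[0],E[:3,3],K,np.array([float(c["k1"]),0,0,0,0]))[0][:,0]
E
python3 - <<'E'
from h import *
from scipy.optimize import least_squares
c=dict(np.load("top0.npz"))
P=np.array([[-185,-95,105],[-500,-75,6],[310,-75,6],[-10,35,12],[-10,-35,12],[-130,122,127],[-10,122,127],[-10,78,127],[-130,78,127]])/1e3
uv=np.array([[260,212],[129.3,234.8],[460,168],[322.3,150],[327.3,175.5],[266.3,110],[318,100],[322,116.3],[270,128]])
W=lambda p:np.c_[P[:,:2]@np.array([[np.cos(p[2]),np.sin(p[2])],[-np.sin(p[2]),np.cos(p[2])]])+p[:2],P[:,2]]
def res(p):
    r=proj(c,W(p))-uv; r[3:5]*=[1,0.0]; return r.ravel()
s=least_squares(res,[.5,0,-1.5],loss="soft_l1")
print(s.x,np.degrees(s.x[2]));print(np.round(proj(c,W(s.x))-uv,1).tolist())
p=s.x;R=np.array([[np.cos(p[2]),-np.sin(p[2])],[np.sin(p[2]),np.cos(p[2])]])
for n,q in dict(cap=(-.185,-.095),plate0=(-.244,0),y=(-.01,0),buf=(.256,0)).items():print(n,R@q+p[:2])
print("cap depth",pt(c,260,212)); print("tip plate",pt(c,220,172,0))
for n,u,v,z in(("stack",214,288,.062),("brush0",290,258,.02),("brush1",373,258,.02),("cup",425,282,.095)):print(n,pt(c,u,v),onz(c,u,v,z))
m=cv2.inRange(c["pixels"],(200,0,0),(255,70,70));M=cv2.moments(m[200:],True);print(M["m10"]/M["m00"],M["m01"]/M["m00"]+200)
cs=dict(np.load("side0.npz"));print("cap side",proj(cs,[np.r_[R@(-.185,-.095)+p[:2],.105]]));m=cv2.inRange(cs["pixels"],(180,0,0),(255,60,60));M=cv2.moments(m,True);print(M["m10"]/M["m00"],M["m01"]/M["m00"],pt(cs,268,215))
E
```

```text
[ 0.59496243 -0.04339886 -1.39306948] -79.81700175162825
[[0.3, -0.2], [-1.2, 0.9], [0.5, 0.3], [-0.5, 0.1], [0.8, 2.5], [-1.2, -1.1], [0.7, -1.5], [1.0, 1.2], [-0.9, 0.0]]
cap [0.46875222 0.12189173]
plate0 [0.55182502 0.19675768]
y [ 0.59319451 -0.03355638]
buf [ 0.64022136 -0.29536638]
cap depth [0.4682409  0.12244355 0.10527218]
tip plate [0.54685953 0.20201498 0.1576995 ]
stack [0.30788309 0.22823443 0.06014669] [0.30794069 0.22799431 0.062     ]
brush0 [0.37029954 0.05735648 0.01725835] [0.37022126 0.05745372 0.02      ]
brush1 [ 0.36539636 -0.13545836  0.01870548] [ 0.36536529 -0.1351786   0.02      ]
cup [ 0.30713955 -0.25709002  0.00368793] [ 0.30989213 -0.22737145  0.095     ]
259.6792452830189 211.57232704402514
cap side [[268.52816666 213.20198473]]
264.6885245901639 214.68852459016392 [0.46611408 0.12602    0.10350122]
```

```bash
cat >> h.py <<'E'
import json,os
from scipy.spatial.transform import Rotation as Ro
A=np.radians(-79.817);RR=np.array([[np.cos(A),-np.sin(A),0],[np.sin(A),np.cos(A),0],[0,0,1]]);O=np.array([.59496,-.0434,0])
def rail(x,y,z): return RR@[x,y,z]+O
YAW=100.183
def G(s,dz=0): return rail(-.25+s,0,.111-.045*s+dz)
CAP=rail(-.185,-.095,.105)
def load(): 
    return json.load(open("cmd.json")) if os.path.exists("cmd.json") else [.1907,-.4888,.2307,21.302]
def rows(T):  # T: (p,yaw) list
    c=load();R=Ro.from_euler("xyz",[180,0,c[3]],degrees=True)
    for p,y in T:
        print(np.round(np.r_[R.inv().apply(p-np.array(c[:3]))/.4,0,0,-(y-c[3])/90],3).tolist())
def commit(r):  # last row: x y z rz
    c=load();R=Ro.from_euler("xyz",[180,0,c[3]],degrees=True)
    p=np.array(c[:3])+R.apply(np.array(r[:3])*.4);c=[*p,c[3]-r[3]*90];json.dump(c,open("cmd.json","w"))
    s=robot.sense();print("cmd",np.round(c,4),"meas",np.round(s["ee_pos"],4),np.round(s["tool_rot"],2),"F",np.round(s["wrist_force"],1),"gw",s["grip_width"],"t",s["t"])
E
python3 - <<'E'
from h import *
a=np.array(load()[:3]);b=CAP+[0,0,.07];print(b,np.linalg.norm(b-a))
rows([(a+(b-a)*k/12,21.302+(YAW-21.302)*k/12) for k in range(1,13)])
E
```

```text
[0.46874978 0.12189059 0.175     ] 0.6733180285554272
[0.1, -0.097, 0.012, 0.0, 0.0, -0.073]
[0.2, -0.195, 0.023, 0.0, 0.0, -0.146]
[0.301, -0.292, 0.035, 0.0, 0.0, -0.219]
[0.401, -0.39, 0.046, 0.0, 0.0, -0.292]
[0.501, -0.487, 0.058, 0.0, 0.0, -0.365]
[0.601, -0.585, 0.07, 0.0, 0.0, -0.438]
[0.701, -0.682, 0.081, 0.0, 0.0, -0.511]
[0.802, -0.78, 0.093, 0.0, 0.0, -0.584]
[0.902, -0.877, 0.104, 0.0, 0.0, -0.657]
[1.002, -0.975, 0.116, 0.0, 0.0, -0.73]
[1.102, -1.072, 0.128, 0.0, 0.0, -0.803]
[1.202, -1.17, 0.139, 0.0, 0.0, -0.876]
```

Emit:
play_rows --pt "85 0.1 -0.097 0 0 0 -0.073" --pt "85 0.2 -0.195 0 0 0 -0.146" --pt "85 0.3 -0.292 0 0 0 -0.219" --pt "85 0.4 -0.39 0 0 0 -0.292" --pt "85 0.5 -0.487 0 0 0 -0.365" --grip_force 25

```text
t: 0.72
ee_pos: [0.3065, -0.2332, 0.2311]
tool_rot: [-180.0, -0.0, 54.3]
wrist_force: [1.3, 0.2, 0.1]
grip_width: 0.996
grip_force: 0.0
```

Run:
```python
from h import *
commit([.5,-.487,0,-.365])
a=np.array(load()[:3]);y=load()[3];b=CAP+[0,0,.05];print(b,np.linalg.norm(b-a))
rows([(a+(b-a)*k/7,y+(YAW-y)*k/7) for k in (1,5,7)])
```

```text
cmd [ 0.3063 -0.2347  0.2307 54.152 ] meas [ 0.3065 -0.2332  0.2311] [-1.7999e+02 -1.0000e-02  5.4330e+01] F [1.3 0.2 0.1] gw 0.9956504711887454 t 0.725
[0.46874978 0.12189059 0.155     ] 0.39906593191330353
[0.137, -0.028, 0.027, 0.0, 0.0, -0.073]
[0.686, -0.138, 0.135, 0.0, 0.0, -0.365]
[0.96, -0.193, 0.189, 0.0, 0.0, -0.511]
```

Emit:
play_rows --pt "40 0.137 -0.028 0.027 0 0 -0.073" --pt "0 0.274 -0.056 0.054 0 0 -0.146" --pt "0 0.411 -0.083 0.081 0 0 -0.219" --pt "0 0.548 -0.111 0.108 0 0 -0.292" --pt "0 0.686 -0.138 0.135 0 0 -0.365"

```text
t: 1.35
ee_pos: [0.4225, 0.0216, 0.1768]
tool_rot: [180.0, 0.0, 87.2]
wrist_force: [0.8, -0.8, -0.0]
grip_width: 0.002
grip_force: 0.0
```

Run:
```python
from h import *
commit([.686,-.138,.135,-.365]);print(robot.sense()["qd"])
a=np.array(load()[:3]);y=load()[3];b=CAP+[0,0,.015]
rows([(a+(b-a)*k/3,y+(YAW-y)*k/3) for k in (1,2,3)])
```

```text
cmd [4.2220e-01 2.0100e-02 1.7670e-01 8.7002e+01] meas [0.4225 0.0216 0.1768] [1.800e+02 2.000e-02 8.723e+01] F [ 0.8 -0.8 -0. ] gw 0.002394256383686348 t 1.35
[ 56.87391786  22.02690225  11.84870176 -10.95486758  -0.19941828
   4.66302499]
[0.087, 0.034, 0.047, 0.0, 0.0, -0.049]
[0.173, 0.069, 0.094, 0.0, 0.0, -0.098]
[0.26, 0.103, 0.142, 0.0, 0.0, -0.146]
```

Emit:
play_rows --pt "0 0.087 0.034 0.047 0 0 -0.049" --pt "0 0.173 0.069 0.094 0 0 -0.098" --pt "0 0.26 0.103 0.142 0 0 -0.146" --pt "0 0.26 0.103 0.142 0 0 -0.146" --pt "0 0.26 0.103 0.142 0 0 -0.146"

```text
t: 1.98
ee_pos: [0.4681, 0.1211, 0.1203]
tool_rot: [-179.9, 0.0, 100.1]
wrist_force: [0.3, -0.6, -0.2]
grip_width: -0.002
grip_force: 0.0
```

Run:
```python
from h import *
commit([.26,.103,.142,-.146]);print(CAP)
c=shot("wrist","pics/w0.png")
print(proj(c,[CAP]))
p=np.array(load()[:3]);
print("press");rows([(CAP+[0,0,z],YAW) for z in(.002,-.011,-.024)])
print("wait");rows([(G(.27),YAW),(G(.27,.06),YAW),(G(0.2,.08),YAW)])
```

```text
cmd [  0.4688   0.1218   0.1199 100.142 ] meas [0.4681 0.1211 0.1203] [-1.7991e+02  3.0000e-02  1.0013e+02] F [ 0.3 -0.6 -0.2] gw -0.0016022333283494787 t 1.975
[0.46874978 0.12189059 0.105     ]
[[281.99960359 262.92615621]]
press
[0.0, -0.0, 0.032, 0.0, 0.0, -0.0]
[0.0, -0.0, 0.065, 0.0, 0.0, -0.0]
[0.0, -0.0, 0.097, 0.0, 0.0, -0.0]
wait
[-0.512, 0.238, 0.053, 0.0, 0.0, -0.0]
[-0.512, 0.238, -0.097, 0.0, 0.0, -0.0]
[-0.337, 0.238, -0.155, 0.0, 0.0, -0.0]
```

View pics/w0.png

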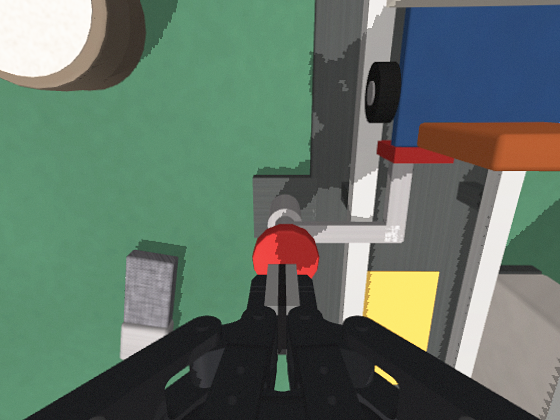

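The wrist picture shows the shut fingertips over the red cap at about (285,255), with the orange plate at top right and the trolley still held. I'll press now and then raise.

Emit:
play_rows --pt "0 0 0 0.035 0 0 0" --pt "0 0 0 0.065 0 0 0" --pt "0 0 0 0.097 0 0 0" --pt "0 0 0 0.097 0 0 0" --pt "30 0 0 -0.03 0 0 0"

```text
t: 2.65
ee_pos: [0.465, 0.1203, 0.1295]
tool_rot: [-179.5, 0.0, 100.1]
wrist_force: [0.9, 0.9, -1.1]
grip_width: 0.202
grip_force: 0.0
```

```bash
cat >> h.py <<'E'
def travel(c):
    # orange pixels -> 3D -> rail frame; centre of the plate's top face
    hsv=cv2.cvtColor(c["pixels"],cv2.COLOR_RGB2HSV);m=(hsv[...,0]>=6)&(hsv[...,0]<=16)&(hsv[...,1]>170)&(hsv[...,2]>110)&(c["range_z"]>0)
    v,u=np.nonzero(m)
    K=np.array([[c["fx"],0,c["cx"]],[0,c["fy"],c["cy"]],[0,0,1]],float)
    q=cv2.undistortPoints(np.c_[u,v].astype(float)[:,None],K,np.array([float(c["k1"]),0,0,0,0]))[:,0]
    P=np.c_[q,np.ones(len(q))]*c["range_z"][v,u][:,None];E=np.array(c["extrinsics"])
    W=P@E[:3,:3].T+E[:3,3];L=(W-O)@RR
    k=(abs(L[:,1])<.045)&(L[:,2]>.07)&(L[:,2]<.175);L=L[k];T=L[L[:,2]>np.percentile(L[:,2],95)-.006]
    print("n",len(L),"top face med",np.round(np.median(T,0),4),"x 5/95",np.round(np.percentile(T[:,0],[5,95]),4),"y",np.round(np.percentile(T[:,1],[3,97]),4),"all x",np.round(np.percentile(L[:,0],[3,50,97]),4)); return np.median(T[:,0])+.25
E
python3 - <<'E'
from h import *
commit([0,0,-.03,0]);t=robot.sense()["t"]
c0=dict(np.load("top0.npz"));print("ref",travel(c0))
c=shot("top","pics/t1.png");print("now",t,travel(c))
E
```

```text
cmd [  0.4688   0.1218   0.1319 100.142 ] meas [0.465  0.1203 0.1295] [-1.7947e+02  3.0000e-02  1.0011e+02] F [ 0.9  0.9 -1.1] gw 0.2020042299527544 t 2.65
n 185 top face med [-0.2495 -0.001   0.1572] x 5/95 [-0.2546 -0.2444] y [-0.0281  0.0281] all x [-0.2547 -0.2488 -0.244 ]
ref 0.000457826804373368Traceback (most recent call last):
  File "<stdin>", line 4, in <module>
  File "h.py", line 40, in travel
    q=cv2.undistortPoints(np.c_[u,v].astype(float)[:,None],K,np.array([float(c["k1"]),0,0,0,0]))[:,0]
      ~~~~~~~~~~~~~~~~~~~^^^^^^^^^^^^^^^^^^^^^^^^^^^^^^^^^^^^^^^^^^^^^^^^^^^^^^^^^^^^^^^^^^^^^^^
cv2.error: OpenCV(4.12.0) /io/opencv/modules/calib3d/src/undistort.dispatch.cpp:347: error: (-215:Assertion failed) CV_IS_MAT(_src) && CV_IS_MAT(_dst) && (_src->rows == 1 || _src->cols == 1) && (_dst->rows == 1 || _dst->cols == 1) && _src->cols + _src->rows - 1 == _dst->rows + _dst->cols - 1 && (CV_MAT_TYPE(_src->type) == CV_32FC2 || CV_MAT_TYPE(_src->type) == CV_64FC2) && (CV_MAT_TYPE(_dst->type) == CV_32FC2 || CV_MAT_TYPE(_dst->type) == CV_64FC2) in function 'cvUndistortPointsInternal'
```

Emit:
play_rows --pt "60 -0.13 0.06 0 0 0 0" --pt "78 -0.26 0.12 0 0 0 0" --pt "78 -0.39 0.18 0.03 0 0 0" --pt "78 -0.512 0.238 0.07 0 0 0" --pt "78 -0.512 0.238 0.083 0 0 0"

```text
t: 3.32
ee_pos: [0.5996, -0.0665, 0.0967]
tool_rot: [-179.9, 0.0, 99.9]
wrist_force: [0.0, 0.6, -0.1]
grip_width: 0.911
grip_force: 0.0
```

Run:
```python
from h import *
commit([-.512,.238,.083,0]);print(G(.27))
p=robot.sense()["ee_pos"];print("tcp rail",RR.T@(p-O))
t=robot.sense()["t"];c=shot("wrist","pics/w2.png");print(t)
try: print("wrist s",travel(c))
except Exception as e: print("fail")
```

```text
cmd [ 5.98600e-01 -6.30000e-02  9.87000e-02  1.00142e+02] meas [ 0.5996 -0.0665  0.0967] [-179.93    0.     99.87] F [ 0.   0.6 -0.1] gw 0.9109361253567244 t 3.325
[ 0.59849585 -0.06308496  0.09885   ]
tcp rail [0.02355689 0.00048307 0.09671122]
3.325
n 8179 top face med [-0.0785  0.0011  0.1509] x 5/95 [-0.0801 -0.0774] y [-0.0244  0.0271] all x [-0.0801 -0.0777 -0.0773]
wrist s 0.17151578798531303
```

Run:
```python
from h import *
t=robot.sense()["t"];c=shot("wrist","pics/w3.png");print(t)
print("wrist s",travel(c))
s=robot.sense();print(s["t"],"tcp rail",RR.T@(s["ee_pos"]-O),s["grip_width"])
for m in (1.0,1.15,1.25,1.35,1.5):
    ta=m/1.6;vT=m*9.81*.045/1.6;S=lambda x:vT*(x-ta*(1-np.exp(-x/ta)))
    from scipy.optimize import brentq
    x0=brentq(lambda x:S(x)-.1665,.2,3);print(m,"t0",3.325-x0,"S(3.375)",S(x0+.05),[round(float(S(x0+.1+.125*k)),4) for k in range(11)])
```

```text
3.375
n 11907 top face med [-0.0711  0.0015  0.1508] x 5/95 [-0.0758 -0.0658] y [-0.0254  0.0284] all x [-0.0766 -0.0712 -0.0653]
wrist s 0.17887121879972726
3.425 tcp rail [ 0.02012406 -0.00168878  0.09709609] 0.9115331499851472
1.0 t0 2.199815453066607 S(3.375) 0.17810443918590055 [0.1899, 0.22, 0.2508, 0.2824, 0.3145, 0.347, 0.3798, 0.413, 0.4464, 0.48, 0.5138]
1.15 t0 2.2404431512858793 S(3.375) 0.1789755203356088 [0.1917, 0.2243, 0.2581, 0.2928, 0.3283, 0.3645, 0.4012, 0.4384, 0.476, 0.5139, 0.5521]
1.25 t0 2.2611464481638155 S(3.375) 0.1794643224494617 [0.1927, 0.2268, 0.2623, 0.2989, 0.3364, 0.3748, 0.4139, 0.4535, 0.4937, 0.5343, 0.5753]
1.35 t0 2.278266239848138 S(3.375) 0.17989385222946733 [0.1936, 0.229, 0.266, 0.3043, 0.3437, 0.3841, 0.4254, 0.4674, 0.51, 0.5532, 0.5968]
1.5 t0 2.2990128507567023 S(3.375) 0.18044757728910715 [0.1947, 0.2319, 0.2709, 0.3115, 0.3534, 0.3966, 0.4409, 0.486, 0.532, 0.5788, 0.6261]
```

Emit:
play_rows --pt "78 0.045 0.004 -0.002 0 0 0" --pt "66 0.016 0.004 -0.001 0 0 0" --pt "0 -0.0625 0.004 0.003 0 0 0" --pt "0 -0.1325 0.004 0.006 0 0 0" --pt "0 -0.19 0.004 0.0085 0 0 0" --grip_force 25

```text
t: 4.05
ee_pos: [0.6127, -0.138, 0.0968]
tool_rot: [-179.9, 0.0, 100.3]
wrist_force: [-3.9, -0.9, 5.1]
grip_width: 0.701
grip_force: 31.2
```

Emit:
play_rows --pt "0 -0.045 0 0.002 0 0 0" --pt "0 -0.078 0 0.0035 0 0 0" --pt "0 -0.098 0 0.0045 0 0 0" --pt "0 -0.108 0 0.005 0 0 0" --pt "0 -0.111 0 0.005 0 0 0"

```text
t: 4.68
ee_pos: [0.6206, -0.1821, 0.0948]
tool_rot: [-179.9, 0.0, 100.2]
wrist_force: [-4.8, -0.8, 5.3]
grip_width: 0.697
grip_force: 31.4
```

Run:
```python
from h import *
commit([-.19,.004,.0085,0]);commit([-.111,0,.005,0])
s=robot.sense();print("tcp rail",RR.T@(s["ee_pos"]-O),s["grip_force"])
c=shot("side","pics/s4.png");travel(c)
w=shot("wrist","pics/w4.png")
t=shot("top","pics/t4.png")
im=np.hstack([cv2.imread("pics/s4.png"),cv2.imread("pics/w4.png"),cv2.imread("pics/t4.png")])
cv2.imwrite("pics/m4.png",cv2.resize(im[:,:1120],(800,300)))
```

```text
cmd [ 6.13500e-01 -1.37600e-01  9.53000e-02  1.00142e+02] meas [ 0.6206 -0.1821  0.0948] [-1.7993e+02  5.0000e-02  1.0024e+02] F [-4.8 -0.8  5.3] gw 0.6969773798217115 t 4.675
cmd [ 6.21400e-01 -1.81300e-01  9.33000e-02  1.00142e+02] meas [ 0.6206 -0.1821  0.0948] [-1.7993e+02  5.0000e-02  1.0024e+02] F [-4.8 -0.8  5.3] gw 0.6969773798217115 t 4.675
tcp rail [0.14101884 0.00068572 0.09475901] 31.37354850769043
n 267 top face med [0.1407 0.0063 0.1379] x 5/95 [0.1361 0.1493] y [-0.022  0.028] all x [0.1359 0.1389 0.1471]
```

View pics/m4.png

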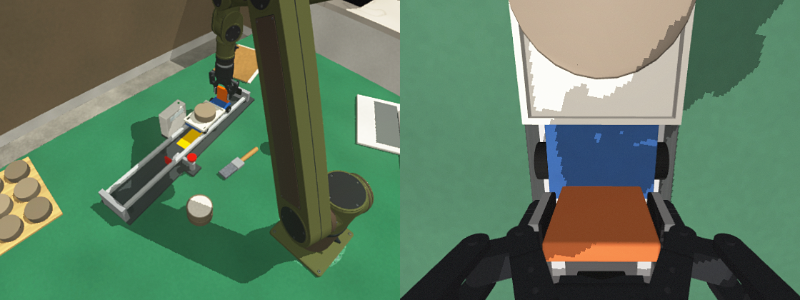

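The plate is held evenly between the fingers, at about (600,225) in the right panel. The trolley stands at travel 0.39 with the disc still in its tray. Next I hold it still for a second.

Emit:
play_rows --pt "0 0 0 0 0 0 0" --pt "0 0 0 0 0 0 0" --pt "0 0 0 0 0 0 0" --pt "0 0 0 0 0 0 0" --pt "0 0 0 0 0 0 0"

```text
t: 5.45
ee_pos: [0.6205, -0.1817, 0.0948]
tool_rot: [-179.9, 0.0, 100.2]
wrist_force: [-5.3, -1.7, 5.9]
grip_width: 0.698
grip_force: 31.4
```

Emit:
play_rows --pt "0 0 0 0 0 0 0" --pt "0 0 0 0 0 0 0" --pt "0 0 0 0 0 0 0" --pt "0 0 0 0 0 0 0" --pt "0 0 0 0 0 0 0"

```text
t: 6.08
ee_pos: [0.6205, -0.1817, 0.0947]
tool_rot: [-179.9, 0.0, 100.2]
wrist_force: [-4.9, -1.6, 5.2]
grip_width: 0.7
grip_force: 31.4
```

```bash
cat >> h.py <<'E'
def cloud(c):
    v,u=np.nonzero(c["range_z"]>0);K=np.array([[c["fx"],0,c["cx"]],[0,c["fy"],c["cy"]],[0,0,1]],float)
    q=cv2.undistortPoints(np.c_[u,v].astype(float)[:,None],K,np.array([float(c["k1"]),0,0,0,0]))[:,0]
    P=np.c_[q,np.ones(len(q))]*c["range_z"][v,u][:,None];E=np.array(c["extrinsics"]);return ((P@E[:3,:3].T+E[:3,3])-O)@RR
def disc(c,s):
    z=.093-.045*s+.038;L=cloud(c);x0=-.25+s-.13
    D=L[(abs(L[:,2]-z)<.007)&(abs(L[:,0]-x0)<.075)&(abs(L[:,1])<.06)]
    (cx,cy),r=cv2.minEnclosingCircle((D[:,:2]*1000).astype(np.float32));print("disc off mm",cx-x0*1e3,cy,"r",r,"n",len(D),"mean",(D.mean(0)-[x0,0,z])*1e3,"x",np.percentile(D[:,0]-x0,[.5,99.5]))
E
python3 - <<'E'
from h import *
s=robot.sense();p=RR.T@(s["ee_pos"]-O);print(p,s["t"],s["wrist_force"])
print("at start:");disc(dict(np.load("top0.npz")),0);disc(dict(np.load("side0.npz")),0)
c=shot("side","pics/s5.png");disc(c,p[0]+.25)
E
```

```text
[0.14061762 0.00067463 0.09472838] 6.075 [-4.93689293 -1.62486401  5.15137552]
at start:
disc off mm 0.9200439453125 0.6268723607063293 r 46.091651916503906 n 1421 mean [ 0.90621091 -0.48111058 -0.42478142] x [-0.04241409  0.04391407]
disc off mm -0.558441162109375 -0.26331835985183716 r 45.864585876464844 n 902 mean [-2.1520657  -2.21273389 -1.92748097] x [-0.04425883  0.04161701]
disc off mm 5.101235557949931 -0.792155921459198 r 46.348262786865234 n 530 mean [ 2.04758032 -1.78620636 -2.29357857] x [-0.03977355  0.04615668]
```

Emit:
play_rows --pt "0 -0.005 0 0 0 0 0" --pt "0 -0.015 0 0.0005 0 0 0" --pt "0 -0.03 0 0.0015 0 0 0" --pt "0 -0.045 0 0.002 0 0 0" --pt "0 -0.06 0 0.0027 0 0 0"

```text
t: 6.75
ee_pos: [0.6247, -0.2055, 0.0937]
tool_rot: [-179.9, 0.0, 100.2]
wrist_force: [-4.3, -1.4, 6.1]
grip_width: 0.703
grip_force: 31.4
```

Emit:
play_rows --pt "0 -0.015 0 0.0007 0 0 0" --pt "0 -0.03 0 0.0014 0 0 0" --pt "0 -0.045 0 0.002 0 0 0" --pt "0 -0.06 0 0.0027 0 0 0" --pt "0 -0.075 0 0.0034 0 0 0"

```text
t: 7.38
ee_pos: [0.63, -0.2351, 0.0923]
tool_rot: [-179.9, 0.0, 100.2]
wrist_force: [-5.2, -1.4, 6.6]
grip_width: 0.697
grip_force: 31.4
```

Emit:
play_rows --pt "0 -0.015 0 0.0007 0 0 0" --pt "0 -0.03 0 0.0014 0 0 0" --pt "0 -0.045 0 0.002 0 0 0" --pt "0 -0.055 0 0.0025 0 0 0" --pt "0 -0.063 0 0.0028 0 0 0"

```text
t: 8.0
ee_pos: [0.6344, -0.26, 0.0912]
tool_rot: [-179.9, 0.0, 100.2]
wrist_force: [-5.5, -1.4, 5.9]
grip_width: 0.696
grip_force: 31.3
```

Emit:
play_rows --pt "0 -0.007 0 0.0003 0 0 0" --pt "0 -0.014 0 0.0006 0 0 0" --pt "0 -0.021 0 0.001 0 0 0" --pt "0 -0.028 0 0.0013 0 0 0" --pt "0 -0.034 0 0.0015 0 0 0"

```text
t: 8.62
ee_pos: [0.6368, -0.2733, 0.0906]
tool_rot: [-179.9, 0.1, 100.2]
wrist_force: [-5.0, -1.2, 5.2]
grip_width: 0.704
grip_force: 31.3
```

Run:
```python
from h import *
commit([-.06,0,.0027,0]);commit([-.075,0,.0034,0]);commit([-.063,0,.0028,0]);commit([-.034,0,.0015,0])
s=robot.sense();p=RR.T@(s["ee_pos"]-O);print(p[0]+.25,p,s["t"],s["wrist_force"])
c=shot("side","pics/s6.png");travel(c);disc(c,p[0]+.25)
```

```text
cmd [ 6.25600e-01 -2.04900e-01  9.22000e-02  1.00142e+02] meas [ 0.6368 -0.2733  0.0906] [-1.7991e+02  5.0000e-02  1.0024e+02] F [-5.  -1.2  5.2] gw 0.7038576277028155 t 8.625
cmd [ 6.30900e-01 -2.34400e-01  9.09000e-02  1.00142e+02] meas [ 0.6368 -0.2733  0.0906] [-1.7991e+02  5.0000e-02  1.0024e+02] F [-5.  -1.2  5.2] gw 0.7038576277028155 t 8.625
cmd [ 6.35300e-01 -2.59200e-01  8.97000e-02  1.00142e+02] meas [ 0.6368 -0.2733  0.0906] [-1.7991e+02  5.0000e-02  1.0024e+02] F [-5.  -1.2  5.2] gw 0.7038576277028155 t 8.625
cmd [ 6.37700e-01 -2.72600e-01  8.91000e-02  1.00142e+02] meas [ 0.6368 -0.2733  0.0906] [-1.7991e+02  5.0000e-02  1.0024e+02] F [-5.  -1.2  5.2] gw 0.7038576277028155 t 8.625
0.4836811974173527 [0.2336812  0.00052739 0.09059814] 8.625 [-4.95529637 -1.19475167  5.23908931]
n 263 top face med [0.235  0.0051 0.1342] x 5/95 [0.2306 0.2418] y [-0.0192  0.0287] all x [0.2288 0.2325 0.2403]
disc off mm 3.0200202340144813 -0.8009889125823975 r 46.8709716796875 n 473 mean [ 1.80295454 -1.96218387 -2.00016253] x [-0.03889325  0.04641978]
```

Emit:
play_rows --pt "0 -0.006 0 0.0003 0 0 0" --pt "0 -0.012 0 0.0005 0 0 0" --pt "0 -0.018 0 0.0008 0 0 0" --pt "0 -0.024 0 0.001 0 0 0" --pt "0 -0.03 0 0.0013 0 0 0"

```text
t: 9.3
ee_pos: [0.6385, -0.2831, 0.0901]
tool_rot: [-179.9, -0.2, 100.3]
wrist_force: [-6.8, 6.3, 9.9]
grip_width: 0.702
grip_force: 31.8
```

Emit:
play_rows --pt "0 -0.0025 0 0 0 0 0" --pt "0 -0.005 0 0 0 0 0" --pt "0 -0.0075 0 0 0 0 0" --pt "0 -0.01 0 0 0 0 0" --pt "0 -0.0125 0 0.0005 0 0 0"

```text
t: 9.93
ee_pos: [0.6385, -0.2831, 0.0901]
tool_rot: [-179.9, -0.7, 100.3]
wrist_force: [-8.8, 17.4, 13.1]
grip_width: 0.698
grip_force: 32.1
```

Emit:
play_rows --pt "0 0.005 0 0 0 0 0" --pt "0 0.01 0 0 0 0 0" --pt "0 0.0145 0 0 0 0 0" --pt "0 0.0145 0 0 0 0 0" --pt "0 0.0145 0 0 0 0 0"

```text
t: 10.55
ee_pos: [0.6386, -0.2832, 0.0901]
tool_rot: [-179.9, -0.1, 100.2]
wrist_force: [-5.0, 0.5, 7.5]
grip_width: 0.699
grip_force: 31.5
```

Run:
```python
from h import *
commit([-.03,0,.0013,0]);commit([-.0125,0,.0005,0]);commit([.0145,0,0,0])
s=robot.sense();p=RR.T@(s["ee_pos"]-O);print(p[0]+.25,s["wrist_force"]@RR)
c=shot("side","pics/s7.png");travel(c);disc(c,.5)
cv2.imwrite("pics/s7c.png",cv2.resize(cv2.imread("pics/s7.png")[85:235,230:400],None,fx=4,fy=4,interpolation=2))
```

```text
cmd [ 6.39800e-01 -2.84400e-01  8.86000e-02  1.00142e+02] meas [ 0.6386 -0.2832  0.0901] [-1.7992e+02 -6.0000e-02  1.0019e+02] F [-5.   0.5  7.5] gw 0.69879193332827 t 10.55
cmd [ 6.40700e-01 -2.89400e-01  8.84000e-02  1.00142e+02] meas [ 0.6386 -0.2832  0.0901] [-1.7992e+02 -6.0000e-02  1.0019e+02] F [-5.   0.5  7.5] gw 0.69879193332827 t 10.55
cmd [ 6.39700e-01 -2.83600e-01  8.84000e-02  1.00142e+02] meas [ 0.6386 -0.2832  0.0901] [-1.7992e+02 -6.0000e-02  1.0019e+02] F [-5.   0.5  7.5] gw 0.69879193332827 t 10.55
0.4937601887206391 [-1.39443583 -4.86681664  7.49990706]
n 261 top face med [0.2451 0.0054 0.134 ] x 5/95 [0.24   0.2532] y [-0.0216  0.0286] all x [0.2389 0.2427 0.2507]
disc off mm -2.373443603515625 1.2469370365142822 r 46.53318786621094 n 472 mean [-4.06518334 -1.51149439 -1.85065535] x [-0.04549458  0.0399278 ]
```

View pics/s7c.png

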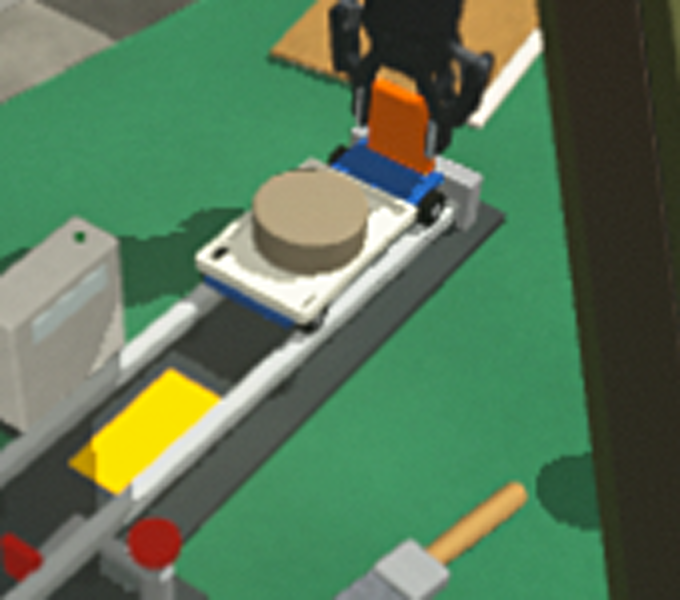

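The disc sits central in the tray and the trolley is pressed up at the buffer. The disc offset reads a few mm at most. I open the gripper and retreat upward.

Emit:
play_rows --pt "64 0 0 0 0 0 0" --pt "74 0 0 0 0 0 0" --pt "85 0 0 0 0 0 0" --pt "85 0 0 0 0 0 0" --pt "85 0 0 0 0 0 0"

```text
t: 11.22
ee_pos: [0.6398, -0.284, 0.0889]
tool_rot: [180.0, -0.0, 100.1]
wrist_force: [0.4, 1.0, -0.9]
grip_width: 0.994
grip_force: 0.0
```

Emit:
play_rows --pt "85 0 0 -0.03 0 0 0" --pt "85 0 0 -0.1 0 0 0" --pt "85 0 0 -0.2 0 0 0" --pt "85 0 0 -0.3 0 0 0" --pt "85 0 0 -0.35 0 0 0"

```text
t: 11.85
ee_pos: [0.6408, -0.2845, 0.2332]
tool_rot: [179.7, 0.2, 100.1]
wrist_force: [0.4, -0.6, -0.6]
grip_width: 0.998
grip_force: 0.0
```

Run:
```python
from h import *
commit([0,0,-.35,0]);s=robot.sense();print(s["wrist_force"])
for k in (8,9):
  c=shot("side",f"pics/s{k}.png");travel(c);disc(c,.5)
print("cap z",RR.T@(pt(c,268,219)-O))
L=cloud(c);k=(np.hypot(L[:,0]+.185,L[:,1]+.095)<.014);print("cap top pct",np.percentile(L[k,2],[50,80,90]))
cv2.imwrite("pics/s9c.png",cv2.resize(c["pixels"][85:235,230:400,::-1],None,fx=4,fy=4,interpolation=2))
```

```text
cmd [  0.6397  -0.2836   0.2284 100.142 ] meas [ 0.6408 -0.2845  0.2332] [1.7975e+02 1.7000e-01 1.0014e+02] F [ 0.4 -0.6 -0.6] gw 0.998207393813944 t 11.85
[ 0.39683308 -0.57206387 -0.58932851]
n 306 top face med [ 0.2458 -0.0012  0.1334] x 5/95 [0.2391 0.2531] y [-0.029   0.0271] all x [0.2388 0.2429 0.2512]
disc off mm -1.967041015625 2.3184854984283447 r 46.99616622924805 n 471 mean [-4.24162483 -1.57442339 -1.828038  ] x [-0.04644802  0.04111191]
n 306 top face med [ 2.453e-01 -2.000e-04  1.340e-01] x 5/95 [0.2402 0.2531] y [-0.0288  0.0272] all x [0.2397 0.2428 0.2516]
disc off mm -2.1117095947265625 1.8283896446228027 r 47.29911422729492 n 479 mean [-4.53125256 -1.84398921 -1.81838493] x [-0.04660616  0.04070233]
cap z [-0.18760853 -0.094516    0.08268481]
cap top pct [0.05010551 0.08167105 0.0826066 ]
```

View pics/s9c.png

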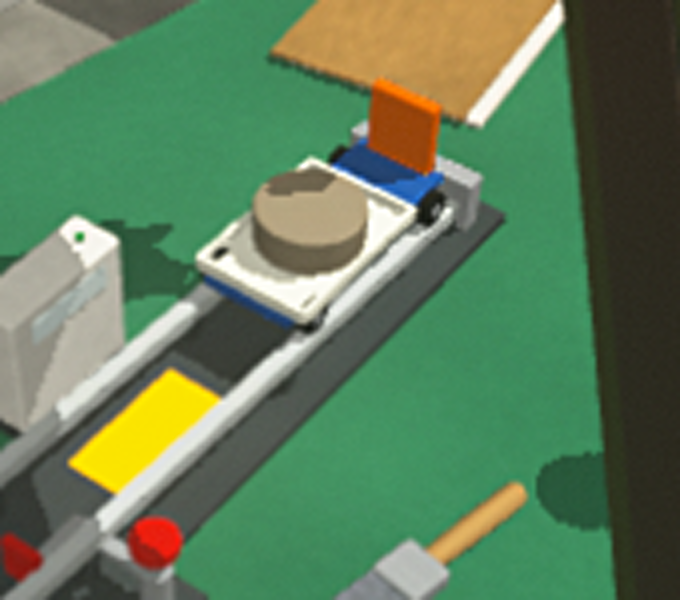

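The trolley stayed put when let go, so it rests on the buffer. The disc is central, and the cap reads 0.0827 m, fully down. I'm handing in.

```bash
python3 -c "
from rig import robot;print(robot.hand_in())"
```

```text
the job is handed in; nothing more can be done
None
```

I pressed the release fully down, caught the trolley by its push plate after the yellow stretch and held it still for over a second. I then eased it onto the buffer and let go, with the disc about 5 mm off-centre at most, and handed the job in at about 12 s; no verdict was returned.

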